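# First in, first out: use the oldest reagent kit and restock its sloped lane

## Robot

A 7-joint arm with a two-finger parallel gripper is mounted at the origin on the work surface. World frame = base frame: x ahead of the robot, y to its left, z up, the work surface at z = 0. Lengths are in m, angles in rad, forces in N, time in s.
With the tool pointing down it reaches from about 0.425 to 0.95 m from the base axis. Payload 4.7 kg.
Tool frame: the origin (TCP) lies between the finger pads; the fingertips stand 25 mm ahead of it and the grasp point (between the pads) lies 6 mm ahead of it; x points along the fingers, z is the direction in which the jaws open and shut, and the axes are right-handed (so a half turn about x gives the same grasp; the last joint's range is limited). The gripper opens to 85 mm and grips with 20 to 120 N. Pads are 22 mm wide; open, the fingers measure 114 mm over their backs; the gripper's body (76 mm by 85 mm) begins 54 mm behind the grasp point. The pads swing forward as they close: fully open they stand 13 mm farther back than shut.
Start: joints at [1.071, 0.469, -0.049, 1.532, 0.024, 1.141, -0.082], TCP at [0.306, -0.602, 0.256] pointing down, gripper open.
Joint ranges: [-2.59, 2.59], [-0.33, 1.99], [-1.39, 1.29], [0.1, 2.45], [-1.04, 4.18], [0.21, 1.99], [-2.66, 2.66]. Speed limits (rad/s): [2.57, 2.57, 3.14, 3.14, 3.14, 3.14, 3.14].

## Interface

Orientations are given as a 3x3 rotation matrix whose columns are the frame's x, y, z axes.
In Python, from rig import * gives the robot as it stands. Calls block until the motion is done:
- movep(position, orientation): joint-space move of the TCP to a pose.
- move_l(position, attitude=None, feed=0.15, until_force=None): straight line of the TCP; attitude=None keeps the orientation; feed is the mean speed in m/s. With until_force (N) it stops when the force on the tool has changed by that much, and returns True; else False.
- move_joints(angles): joint-space move.
- command_gripper(opening, newtons=None): finger opening in m; newtons is the grip in N (None keeps the last); returns when the fingers have stopped.
- sleep(seconds).
- inverse_kinematics(position, orientation): joint angles nearest the present ones, or None.
- sense(): the state.
- camera(name): name is "scene" or "top"; returns (picture, depth): 400x640x3 uint8, red, green, blue; 400x640 float32, m along the optical axis (not along the pixel's ray), 0 where there is no reading.
- camera_params(name): a dict with "K" (3x3 intrinsics, pixels), "dist" ([k1, k2, p1, p2, k3] as OpenCV has them; the pictures are not rectified), "position" and "rotation" of the camera in the world. Camera axes: x right, y down, z forward; pixel columns grow to the right and rows downward; lengths in m; the calibration is good to about 2 mm. A picture is of the moment at which its call begins. camera_params takes no time and is no camera call.
A pose or a line that the arm cannot do raises Unreachable and nothing moves.
- finish_job(): hands the job in, once; it reports no verdict.
The state is a dict: "time_s": time; "joint_pos": joint angles; "qd": joint speeds; "joint_efforts": joint torques, N m; "position": TCP position; "tcp_rot": TCP orientation; "wrist_force": force on the tool from outside, world axes, zero at the start; "ft_torque": the same for the moment, N m; "finger_gap": finger opening in m.
Only numpy, scipy, OpenCV 4.12 (cv2) and the standard library are available. Lean on these libraries where they do the work, as an engineer would, in place of code of your own. Each camera call takes 0.05 s, during which the arm holds its last target.

## Task

Take the oldest kit with chamfered corners, the one at the front of the full left-hand lane, and stack it gently on the kit waiting on the reader's carrier, chamfers matched so that its skirt sits fully down over the one below. Then, when the other two have slid forward, load the new chamfered kit from the bench flat into the lane behind them, chamfered end towards the front stop, so that all three stand close up. Leave the other two in the lane, and do not disturb the kit on the carrier, the plain square-cornered kits or the bottle.

Things in the scene. Friction and masses are not known exactly. Their poses are not given: they have to be found in the camera images.
- lane: Working lane, the left (+y) one of two on a fixed aluminium rack. Slick floor (friction 0.12), 262 mm long, sloping 25 deg down towards the robot side: stock slides to the front stop by itself. Origin: mid-lane on the floor at the stop's inner face, 85 mm above the bench; x up the slope, y left, z square to the floor. Three kits fill it, centres at x = 40, 120, 200 mm, own axes as the lane's.
- lane_other: Right-hand lane, same shape and axes, 95 mm to the right of the working lane. Each lane: 64 mm between its rails; rails 10 mm high and 3 mm thick; front stop 12 mm high and 4 mm thick (heights above the floor); open above and at the rear end.
- kit_front: Oldest kit, starts against the front stop of the left lane. White box, 80 long (x) x 58 wide (y) x 46 mm high to its shoulder, 180 g +-30 %. Above the shoulder a 6 mm high plateau, inset 5 mm (7 mm in its upper half). Hollow underside: a skirt 3 mm thick, 7 mm deep. Origin: centre of the underside, at the skirt's rim; z up through the plateau. Stands in the lane tilted with its floor.
- kit_front_nose (a point): Middle of the nose end of kit_front, 40 mm from the origin along own -x, at the underside. The nose end's two upright corners are chamfered 14 mm, plateau and skirt likewise; the other end is square, with a paper label. A skirt goes over the plateau below with 2 mm play all round, only with noses on the same side; stacked kits are 46 mm apart.
- kit_second: Kit identical to kit_front (same shape, size and axes; see there and kit_front_nose). Starts second in the left lane, behind kit_front.
- kit_second_nose (a point): Middle of the nose (chamfered) end of kit_second, at the underside: 40 mm from the origin along own -x.
- kit_third: Kit identical to kit_front (same shape, size and axes; see there and kit_front_nose). Starts third and last in the left lane.
- kit_third_nose (a point): Middle of the nose (chamfered) end of kit_third, at the underside: 40 mm from the origin along own -x.
- kit_new: Kit identical to kit_front (same shape, size and axes; see there and kit_front_nose). The new stock: stands upright on the open bench, its yaw within 70 degrees of nose towards the robot (world -x).
- kit_new_nose (a point): Middle of the nose (chamfered) end of kit_new, at the underside: 40 mm from the origin along own -x.
- kit_stack: Kit identical to kit_front (same shape, size and axes; see there and kit_front_nose). Sits on the reader's carrier, loose but registered with 2 mm play on a plateau like its own, its underside 12 mm above the bench, nose away from the reader's housing.
- kit_stack_nose (a point): Middle of the nose (chamfered) end of kit_stack, at the underside: 40 mm from the origin along own -x.
- reader: Fixed white bench-top reader, housing 200 x 200 x 140 mm, its grey carrier (104 x 82 x 12 mm, with a plateau) drawn out towards the robot. Origin: on the bench under the centre of the carrier's plateau; own x points to the housing, whose front face stands 100 mm behind the origin.
- plain_front: Bystander: white plain kit box, 96 x 50 x 40 mm, square corners, flat top; origin at the centre of its underside. Starts at the front of the right-hand lane.
- plain_second: Bystander: white plain kit box, 96 x 50 x 40 mm, square corners, flat top; origin at the centre of its underside. Starts second in the right-hand lane.
- plain_bench: Bystander: white plain kit box, 96 x 50 x 40 mm, square corners, flat top; origin at the centre of its underside. Stands on the bench.
- bottle: Bystander: pale closed wash bottle, 64 mm across, 150 mm tall, standing on the bench; origin at the centre of its underside.
Things that resemble listed ones, but are neither listed nor needed, are in the scene too. What is shaped like the kit_second but black is not meant.

How it is judged:
On the way, in this order (a step that is already met when the one before it is completed fails the run):
1. the oldest kit sits registered and released on the kit on the carrier, and kit_second has slid to the front stop (horizontal distance between kit_front and kit_stack below 0.004 m and horizontal distance between kit_front_nose and kit_stack_nose below 0.005 m and z of kit_front in the frame of kit_stack between 0.044 and 0.0485 m and angle between each of kit_stack, kit_front's own z axis and vertical below 0.06 rad and contact force between kit_front and the fingers below 0.05 N and x of kit_second in the frame of lane between 0.032 and 0.048 m and y of kit_second in the frame of lane between -0.006 and 0.006 m and z of kit_second in the frame of lane between -0.004 and 0.004 m and x of kit_second_nose in the frame of lane below 0.01 m), for 0.2 s.
2. the new kit stands in the lane as the last of three, nose to the front, released (x of kit_second in the frame of lane between 0.032 and 0.048 m and y of kit_second in the frame of lane between -0.006 and 0.006 m and z of kit_second in the frame of lane between -0.004 and 0.004 m and x of kit_second_nose in the frame of lane below 0.01 m and x of kit_third in the frame of lane between 0.112 and 0.128 m and y of kit_third in the frame of lane between -0.006 and 0.006 m and z of kit_third in the frame of lane between -0.004 and 0.004 m and x of kit_third_nose in the frame of lane below 0.09 m and x of kit_new in the frame of lane between 0.192 and 0.208 m and y of kit_new in the frame of lane between -0.006 and 0.006 m and z of kit_new in the frame of lane between -0.004 and 0.004 m and x of kit_new_nose in the frame of lane below 0.17 m and contact force between kit_new and the fingers below 0.05 N), for 0.2 s.
At the end, for the whole second after the job is handed in: kit_front level on kit_stack, skirt fully down (within 4 mm, noses 5 mm; 44 to 48.5 mm higher). kit_second, kit_third, kit_new in the lane at x = 40, 120, 200 mm (+-8), y within 6, z within 4 mm, noses to the stop. All released and at rest (all of step 2 and horizontal distance between kit_front and kit_stack below 0.004 m and horizontal distance between kit_front_nose and kit_stack_nose below 0.005 m and z of kit_front in the frame of kit_stack between 0.044 and 0.0485 m and angle between each of kit_stack, kit_front's own z axis and vertical below 0.06 rad and contact force between kit_front and the fingers below 0.05 N and linear speed of each of kit_front, kit_second, kit_third, kit_new below 0.02 m/s); the robot touches nothing.
It fails at once if kit_second or kit_third is lifted out of the lane (more than 30 mm off its floor) (z of any of kit_second, kit_third in the frame of lane above 0.03 m).
It fails at once if the kit on the carrier is shifted more than 8 mm (distance of kit_stack from where it was at the start of the episode above 0.008 m).
It fails at once if a plain kit or the bottle is moved more than 25 mm or tipped (distance of any of plain_front, plain_second, plain_bench, bottle from where it was at the start of the episode above 0.025 m or angle between any of plain_bench, bottle's own z axis and vertical above 0.3 rad).
It fails at once if a kit is dropped or rammed onto the stack (contact force above 40 N) (contact force between kit_front and kit_stack above 40 N).
It also fails if it takes over 61 s, if anything falls off the work surface, if the arm or the gripper's body presses on something with over 40 N, if the wrist force passes 120 N, or if a joint passes its speed limit or range.

## Working session

There is one attempt and no reset: what is moved stays moved. The work goes in short steps, each a Python script; the robot and the scene stay as the last script left them, time stands still between calls to the robot, and variables do not carry over. Pictures are saved under pics/ and viewed, and the job is handed in when it is done.

```bash
ls -la; mkdir -p pics; cat > a.py <<'E'
from rig import *
import cv2,numpy as np
np.set_printoptions(precision=4,suppress=True)
for n in ("scene","top"):
    im,d=camera(n); np.savez(f"{n}0.npz",im=im,d=d); cv2.imwrite(f"pics/{n}0.png",im[:,:,::-1])
    p=camera_params(n); print(n,p)
print(sense())
E
python3 a.py
```

```text
total 12
drwxr-xr-x  3 agent agent 4096 Dec  6 00:03 .
drwxr-xr-x 23 root  root  4096 Dec  6 00:03 ..
drwxr-xr-x  2 agent agent 4096 Dec  6 00:03 pics
scene {'K': array([[498.8762,   0.    , 324.6284],
       [  0.    , 498.8762, 192.2108],
       [  0.    ,   0.    ,   1.    ]]), 'dist': array([0.0517, 0.    , 0.    , 0.    , 0.    ]), 'position': array([ 1.1232, -0.9651,  1.2856]), 'rotation': array([[ 0.8714,  0.3533, -0.3403],
       [ 0.4905, -0.6358,  0.596 ],
       [-0.0058, -0.6863, -0.7273]])}
top {'K': array([[429.3781,   0.    , 312.7075],
       [  0.    , 429.3781, 195.9528],
       [  0.    ,   0.    ,   1.    ]]), 'dist': array([-0.0406,  0.    ,  0.    ,  0.    ,  0.    ]), 'position': array([ 0.4809, -0.0357,  1.4349]), 'rotation': array([[-0.0197, -0.9969,  0.0768],
       [-0.9996,  0.021 ,  0.0165],
       [-0.018 , -0.0764, -0.9969]])}
{'time_s': 0.1, 'joint_pos': array([ 1.0711,  0.4694, -0.0486,  1.5336,  0.0241,  1.141 , -0.0823]), 'qd': array([-0.0006, -0.0033,  0.0003, -0.0033, -0.0005, -0.0001,  0.0009]), 'joint_efforts': array([  0.0005, -51.1514,  -0.0468, -23.8391,   0.0109,   0.0043,
         0.    ]), 'position': array([ 0.306 , -0.6011,  0.2553]), 'tcp_rot': array([[-0.0009,  0.8912,  0.4536],
       [ 0.0015,  0.4536, -0.8912],
       [-1.    , -0.0001, -0.0018]]), 'wrist_force': array([-0.4682, -0.195 , -0.3144]), 'ft_torque': array([-0.0483,  0.0453, -0.0392]), 'finger_gap': 0.08529342972560702}
```

View pics/scene0.png

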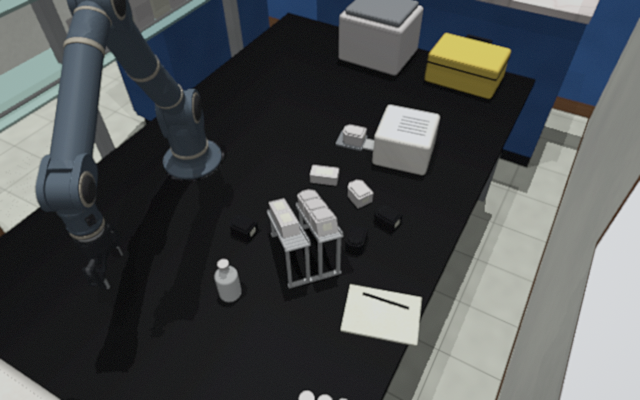

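View pics/top0.png

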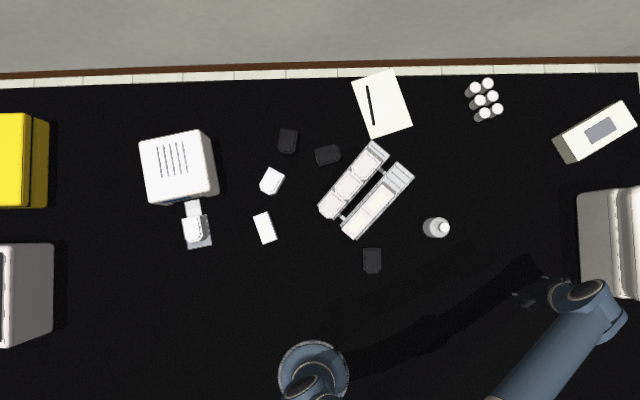

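The scene view shows the rack at about (305,230), the reader at (405,140) and the bench kits at (325,175) and (360,193). In the top view the working lane runs from (322,215) up to (380,148). The carrier kit is at (195,228), and the chamfered bench kit is probably at (271,181). I'll zoom in.

```bash
cat > z.py <<'E'
import cv2,numpy as np
t=np.load("top0.npz"); s=np.load("scene0.npz")
def crop(im,x0,y0,x1,y1,f): return cv2.resize(im[y0:y1,x0:x1,::-1],None,fx=f,fy=f,interpolation=cv2.INTER_NEAREST)
cv2.imwrite("pics/t_lane.png",crop(t['im'],240,130,430,260,4))
cv2.imwrite("pics/t_read.png",crop(t['im'],130,150,290,260,5))
cv2.imwrite("pics/s_lane.png",crop(s['im'],260,110,420,220,5))
E
python3 z.py
```

```text
(no output)
```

View pics/t_lane.png

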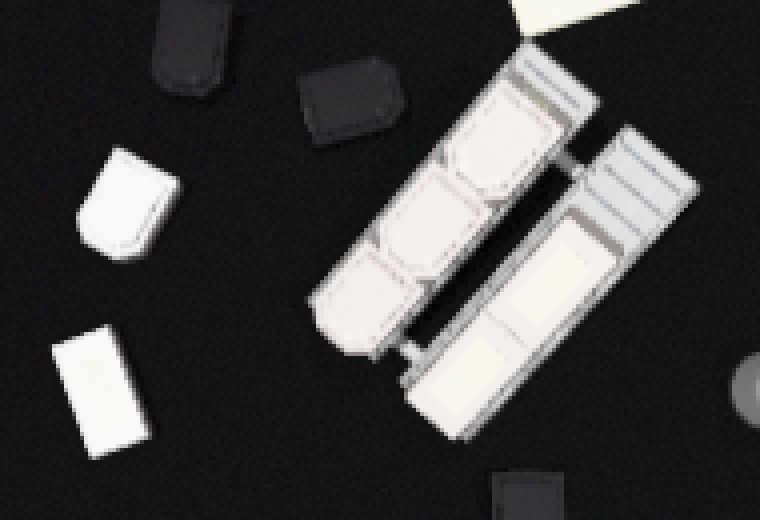

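View pics/t_read.png

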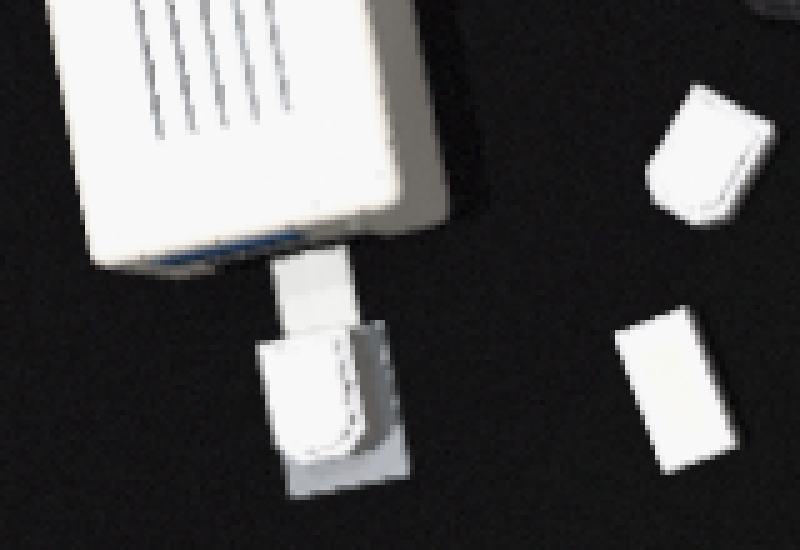

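View pics/s_lane.png

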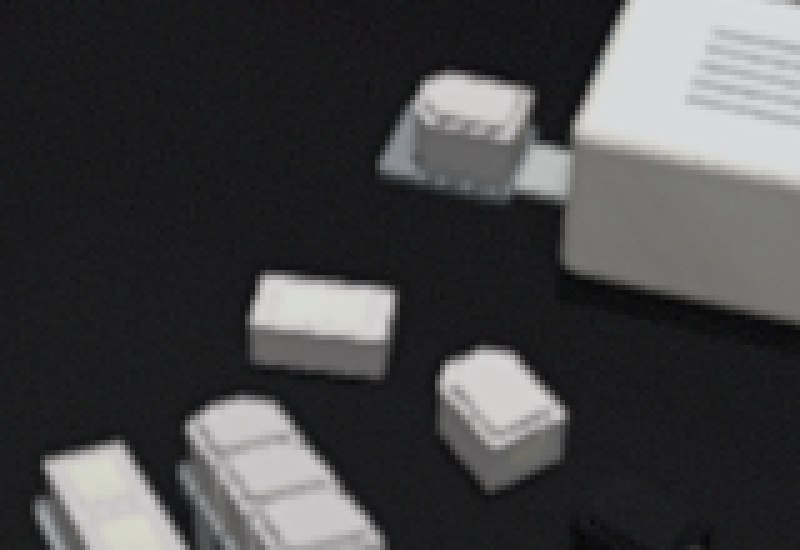

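```bash
cat > h.py <<'E'
import cv2,numpy as np
np.set_printoptions(precision=4,suppress=True,linewidth=150)
P={"scene":dict(K=np.array([[498.8762,0,324.6284],[0,498.8762,192.2108],[0,0,1]]),dist=np.array([0.0517,0,0,0,0]))}
def load_params():
    from rig import camera_params
    return {n:camera_params(n) for n in("scene","top")}
def rays(p,uv):
    uv=np.asarray(uv,float).reshape(-1,1,2)
    n=cv2.undistortPoints(uv,p["K"],p["dist"]).reshape(-1,2)
    return np.c_[n,np.ones(len(n))]
def cloud(p,d):
    h,w=d.shape; u,v=np.meshgrid(np.arange(w),np.arange(h))
    r=rays(p,np.stack([u,v],-1).reshape(-1,2))
    X=(r*d.reshape(-1,1))@p["rotation"].T+p["position"]
    X[d.reshape(-1)<=0]=np.nan
    return X.reshape(h,w,3)
def onplane(p,uv,n,c):
    """cast pixels on plane n.x=c"""
    r=rays(p,uv)@p["rotation"].T; n=np.asarray(n,float)
    t=(c-p["position"]@n)/(r@n)
    return p["position"]+r*t[:,None]
def proj(p,X):
    R=p["rotation"]; rv,_=cv2.Rodrigues(R.T); tv=-R.T@p["position"]
    return cv2.projectPoints(np.asarray(X,float).reshape(-1,1,3),rv,tv,p["K"],p["dist"])[0].reshape(-1,2)
E
cat > b.py <<'E'
from h import *
P=load_params()
for n in("scene","top"):
    f=np.load(n+"0.npz"); X=cloud(P[n],f['d'])
    np.save(n+"_X.npy",X)
    print(n)
    def st(nm,u0,v0,u1,v1):
        q=X[v0:v1,u0:u1].reshape(-1,3); print(nm,np.nanmean(q,0),"zstd",np.nanstd(q[:,2]), np.isnan(q).mean())
    if n=="top":
        st("bench",210,260,270,300); st("bench2",230,100,260,140); st("bench3",410,250,430,270)
        st("house",160,150,195,190); st("stacktop",187,222,196,237); st("newtop",266,176,275,187); st("plainb",258,220,268,235)
    else:
        st("bench",260,80,320,110); st("bench2",250,190,265,215); st("house",390,115,425,130);
        st("newtop",355,186,364,192);st("stacktop",348,128,360,134)
E
python3 b.py
```

```text
scene
bench [ 0.1021  0.5232 -0.    ] zstd 0.0039208189697627375 0.0077777777777777776
bench2 [ 0.3386 -0.0662 -0.0004] zstd 0.003159471129270398 0.005333333333333333
house [0.6761 0.4247 0.1392] zstd 0.0031752390651430124 0.0019047619047619048
newtop [0.64   0.1185 0.0515] zstd 0.003015237795158497 0.0
stacktop [0.4886 0.372  0.0627] zstd 0.002983081143328475 0.0
top
bench [0.3184 0.2366 0.0002] zstd 0.0030601280808301833 0.004583333333333333
bench2 [0.8584 0.2158 0.0001] zstd 0.003080543104689856 0.0033333333333333335
bench3 [ 0.373  -0.3614  0.0002] zstd 0.003316708348803549 0.0025
house [0.6709 0.4006 0.1402] zstd 0.002578051554085135 0.0035714285714285713
stacktop [0.4884 0.3799 0.0641] zstd 0.002642784102859865 0.007407407407407408
newtop [0.6391 0.1248 0.0527] zstd 0.0028741503976152747 0.010101010101010102
plainb [0.4907 0.1525 0.0402] zstd 0.0049991985250265 0.006666666666666667
```

```bash
cat > c.py <<'E'
from h import *
from rig import camera
P=load_params()
for n in("scene","top"):
    D=[];I=[]
    for k in range(4):
        im,d=camera(n); D.append(np.where(d>0,d,np.nan)); I.append(im.astype(float))
    np.savez(n+"1.npz",im=np.mean(I,0),d=np.nan_to_num(np.nanmedian(D,0)))
for n in("scene","top"):
    f=np.load(n+"1.npz"); g=f['im'].mean(2).astype(np.float32); X=cloud(P[n],f['d'])
    rois={"new":((345,170,382,215) if n=="scene" else (255,162,290,200)),"plain":((300,158,345,190) if n=="scene" else (248,205,282,250))}
    for nm,(u0,v0,u1,v1) in rois.items():
        S=8; c=g[v0:v1,u0:u1]
        up=cv2.resize(c,None,fx=S,fy=S,interpolation=cv2.INTER_CUBIC)
        m=(up>70).astype(np.uint8)
        cs,_=cv2.findContours(m,cv2.RETR_EXTERNAL,cv2.CHAIN_APPROX_NONE); cc=max(cs,key=cv2.contourArea)
        hull=cv2.convexHull(cc)
        ap=cv2.approxPolyDP(hull,0.9*S,True).reshape(-1,2)
        topix=lambda q:(np.asarray(q,float)+0.5)/S-0.5+[u0,v0]
        pts=cc.reshape(-1,2).astype(float)
        print(n,nm,"graymax",c.max())
        for i in range(len(ap)):
            a,b=ap[i].astype(float),ap[(i+1)%len(ap)].astype(float); L=np.linalg.norm(b-a)
            if L<4*S: continue
            t=(b-a)/L; s=(pts-a)@t; dd=np.abs((pts-a)@[-t[1],t[0]])
            sel=pts[(s>.15*L)&(s<.85*L)&(dd<1.0*S)]
            out=[]
            H=0.046 if nm=="new" else 0.040
            for z in(0,H):
                w=onplane(P[n],topix(sel),[0,0,1],z)[:,:2]
                vx,vy,x0,y0=cv2.fitLine(w.astype(np.float32),cv2.DIST_L2,0,.01,.01).ravel()
                nn=np.array([-vy,vx]); 
                if nn@(w.mean(0)-np.array([.64,.124] if nm=="new" else [.49,.1525]))<0: nn=-nn
                out.append((np.degrees(np.arctan2(nn[1],nn[0])),nn@[x0,y0]))
            print(" edge px",topix(a),topix(b),"Lpx %.1f"%(L/S)," normal deg/off z0: %.2f %.4f  zH: %.2f %.4f"%(out[0]+out[1]))
E
python3 c.py
```

```text
scene new graymax 212.66667
 edge px [355.8125 178.6875] [362.9375 180.1875] Lpx 7.3  normal deg/off z0: 107.77 0.0137  zH: 107.77 -0.0319
 edge px [362.9375 180.1875] [373.1875 192.3125] Lpx 15.9  normal deg/off z0: 60.86 0.4793  zH: 60.86 0.4515
 edge px [373.1875 192.3125] [371.5625 200.9375] Lpx 8.8  normal deg/off z0: 19.13 0.6897  zH: 19.13 0.6917
 edge px [371.5625 200.9375] [358.0625 207.4375] Lpx 15.0  normal deg/off z0: -27.97 0.5438  zH: -27.97 0.5760
 edge px [358.0625 207.4375] [347.4375 194.9375] Lpx 16.4  normal deg/off z0: -120.47 -0.4011  zH: -120.47 -0.3774
 edge px [347.4375 194.9375] [346.8125 186.0625] Lpx 8.9  normal deg/off z0: -150.17 -0.5776  zH: -150.17 -0.5747
 edge px [346.8125 186.0625] [348.1875 182.1875] Lpx 4.1  normal deg/off z0: -166.76 -0.5959  zH: -166.75 -0.6057
 edge px [348.1875 182.1875] [355.8125 178.6875] Lpx 8.4  normal deg/off z0: 146.68 -0.3808  zH: 146.68 -0.4197
scene plain graymax 215.33333
 edge px [311.1875 165.0625] [316.8125 164.0625] Lpx 5.7  normal deg/off z0: 121.52 -0.0508  zH: 121.52 -0.0931
 edge px [316.8125 164.0625] [338.18
[... 1445 characters left out ...]
in graymax 248.83333
 edge px [266.5625 210.5625] [277.1875 238.8125] Lpx 30.2  normal deg/off z0: -70.60 0.0483  zH: -70.60 0.0523
 edge px [277.1875 238.8125] [262.9375 244.5625] Lpx 15.4  normal deg/off z0: -160.74 -0.4602  zH: -160.74 -0.4597
 edge px [262.9375 244.5625] [260.4375 241.0625] Lpx 4.3  normal deg/off z0: 113.17 -0.0233  zH: 113.17 -0.0289
 edge px [260.4375 241.0625] [252.1875 216.3125] Lpx 26.1  normal deg/off z0: 109.47 0.0068  zH: 109.47 0.0012
 edge px [252.1875 216.3125] [266.5625 210.5625] Lpx 15.5  normal deg/off z0: 19.63 0.5625  zH: 19.63 0.5591c.py:8: RuntimeWarning: All-NaN slice encountered
  np.savez(n+"1.npz",im=np.mean(I,0),d=np.nan_to_num(np.nanmedian(D,0)))
```

```bash
cat >> h.py <<'E'
def edgepts(g,a,b,half=3.0,n=40,trim=.12):
    """subpixel strongest-gradient points along pixel segment a-b"""
    a=np.array(a,float);b=np.array(b,float);t=(b-a)/np.linalg.norm(b-a);nn=np.array([-t[1],t[0]])
    s=np.linspace(trim,1-trim,n); o=np.arange(-half,half+.01,.1)
    q=a+s[:,None,None]*(b-a)+o[None,:,None]*nn
    gb=cv2.GaussianBlur(g.astype(np.float32),(0,0),.6)
    v=cv2.remap(gb,q[...,0].astype(np.float32),q[...,1].astype(np.float32),cv2.INTER_CUBIC)
    d=np.abs(np.gradient(v,axis=1)); k=d.argmax(1)
    w=d*(np.abs(o[None]-o[k][:,None])<.8); c=(w*o).sum(1)/w.sum(1)
    # straight line robust in (s,c)
    A=np.c_[s,np.ones_like(s)]; m=np.ones(len(s),bool)
    for _ in range(4):
        p=np.linalg.lstsq(A[m],c[m],rcond=None)[0]; r=np.abs(c-A@p); m=r<max(.25,1.5*np.median(r))
    c=A@p
    return a+s[:,None]*(b-a)+c[:,None]*nn, float(np.median(r))
E
cat > d.py <<'E'
from h import *
P=load_params(); G={n:np.load(n+"1.npz")['im'].mean(2) for n in P}
def E(n,nm,a,b,zs,ang):
    q,r=edgepts(G[n],a,b); nn=np.array([np.cos(np.radians(ang)),np.sin(np.radians(ang))])
    o=[]
    for z in zs:
        w=onplane(P[n],q,[0,0,1],z)[:,:2]; d=w[-1]-w[0]; th=np.degrees(np.arctan2(d[1],d[0]))+90
        o.append("z%.3f:off %.4f"%(z,w.mean(0)@nn))
    th=(th-ang+90)%180-90+ang
    print(n,nm,"ang %.2f r %.2f"%(th,r),o)
# kit_new
A=60.1
E("top","new +y far",(259.4,181),(268.3,166.1),(0,.046),A)
E("top","new -y near",(284.7,175.9),(275.9,192.8),(0,.046),A)
E("top","new tail",(268.3,166.1),(283.8,173.7),(0,.046),A-90)
E("top","new nose",(268.6,194.9),(260.2,190.4),(0,.046),A-90)
E("scene","new +y far",(362.9,180.2),(373.2,192.3),(0,.046),A)
E("scene","new -y near",(358.1,207.4),(347.4,194.9),(0,.046),A)
E("scene","new tail",(371.6,200.9),(358.1,207.4),(0,.046),A-90)
E("scene","new nose",(348.2,182.2),(355.8,178.7),(0,.046),A-90)
# zoom for reader edges
g=G["top"]; S=8
def z(n,u0,v0,u1,v1,S,name):
    c=cv2.resize(np.clip(G[n][v0:v1,u0:u1],0,255).astype(np.uint8),None,fx=S,fy=S,interpolation=cv2.INTER_CUBIC)
    c=cv2.cvtColor(c,cv2.COLOR_GRAY2BGR)
    for u in range(u0,u1,10): cv2.putText(c,str(u),((u-u0)*S,10),0,.35,(0,255,0)); cv2.line(c,((u-u0)*S+S//2,12),((u-u0)*S+S//2,18),(0,255,0))
    for v in range(v0,v1,10): cv2.putText(c,str(v),(0,(v-v0)*S+S//2+4),0,.35,(0,255,0)); cv2.line(c,(24,(v-v0)*S+S//2),(30,(v-v0)*S+S//2),(0,255,0))
    cv2.imwrite("pics/"+name,c)
z("top",170,190,230,255,9,"zt_stack.png"); z("scene",330,115,385,155,12,"zs_stack.png"); z("top",310,135,420,200+45,7,"zt_lane.png"); z("scene",262,185,350,290,5,"zs_lane.png")
E
python3 d.py
```

```text
top new +y far ang 60.38 r 0.12 ['z0.000:off 0.4644', 'z0.046:off 0.4562']
top new -y near ang 60.62 r 0.22 ['z0.000:off 0.4017', 'z0.046:off 0.3955']
top new tail ang -30.58 r 0.18 ['z0.000:off 0.5364', 'z0.046:off 0.5331']
top new nose ang -30.58 r 0.14 ['z0.000:off 0.4510', 'z0.046:off 0.4504']
scene new +y far ang 60.52 r 0.22 ['z0.000:off 0.4838', 'z0.046:off 0.4566']
scene new -y near ang 59.34 r 0.21 ['z0.000:off 0.3947', 'z0.046:off 0.3706']
scene new tail ang -27.10 r 0.19 ['z0.000:off 0.5310', 'z0.046:off 0.5640']
scene new nose ang -32.74 r 0.20 ['z0.000:off 0.4109', 'z0.046:off 0.4483']
```

View pics/zt_stack.png

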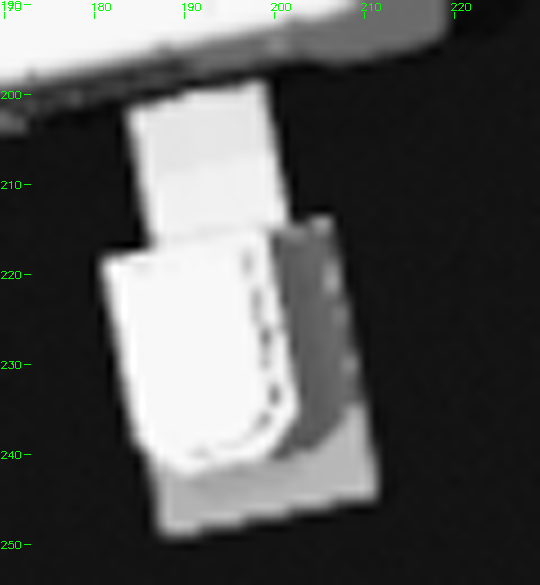

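View pics/zs_stack.png

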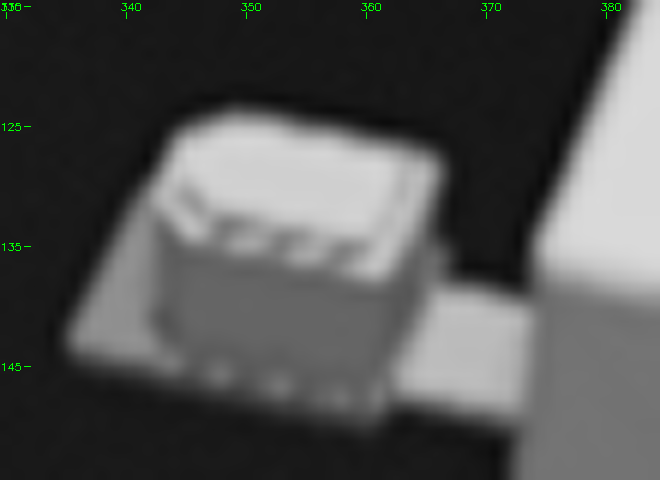

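View pics/zt_lane.png

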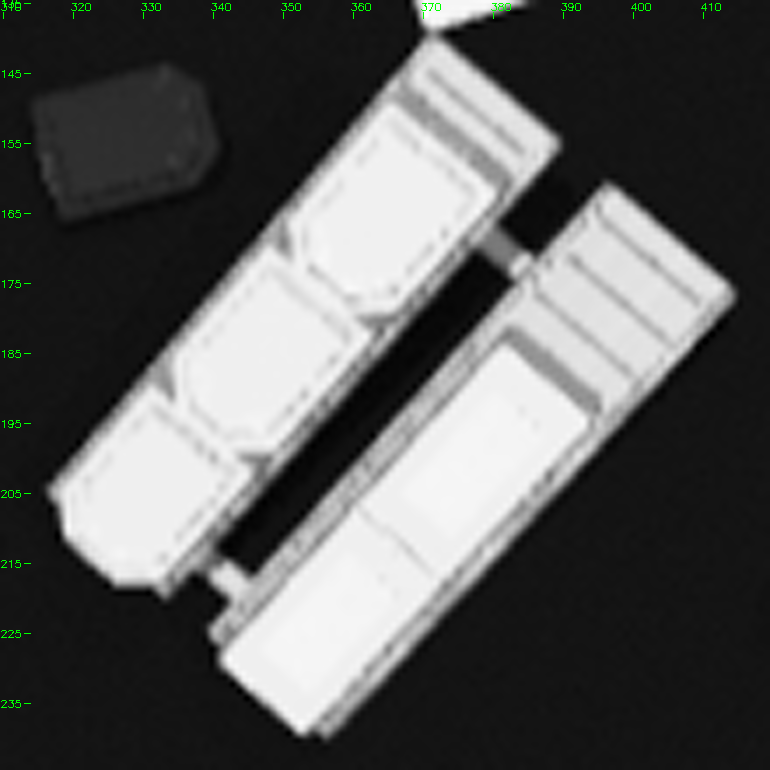

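View pics/zs_lane.png

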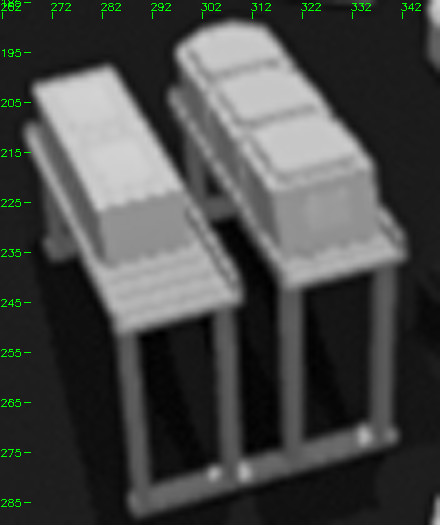

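```bash
cat > e.py <<'E'
from d import *
from scipy.optimize import least_squares
print("---stack")
# reader yaw from housing top front edge & tongue
for nm,a,b,z in [("left +y far",(182,220),(185,237.5),.058),("right shoulder",(199.8,217),(202.5,233.5),.058),("tail",(181.5,218.3),(199,215.2),.058),("nose",(189.5,241.8),(195,240.6),.058),
   ("carrier front",(188,249),(210.5,245),.012),("carrier right",(208.5,228),(211,243),.012),("tongue L",(184.5,203),(187,215),.012),("tongue R",(199,200),(201.5,213),.012)]:
    q,r=edgepts(G["top"],a,b,half=2); w=onplane(P["top"],q,[0,0,1],z)[:,:2]; d=w[-1]-w[0]
    print(nm,"dir %.2f r %.2f"%(np.degrees(np.arctan2(d[1],d[0])),r),w[0],w[-1], "mid",w.mean(0))
for nm,a,b,z in [("+y far",(350.5,123.5),(365.5,127.3),.058),("-y shoulder",(346,135.5),(361,138.3),.058),("tail",(366.3,128.5),(362,137.5),.058),("nose",(344,125.8),(342.5,131),.058)]:
    q,r=edgepts(G["scene"],a,b,half=2); w=onplane(P["scene"],q,[0,0,1],z)[:,:2]; d=w[-1]-w[0]
    print("scene",nm,"dir %.2f r %.2f"%(np.degrees(np.arctan2(d[1],d[0])),r),w[0],w[-1], "mid",w.mean(0))
print("---lane")
F=[("top","rear floor",(371.5,141),(387.5,155),'x',.262,0),("top","railL",(340,175),(367,144),'y',.035,.010),("top","railL2",(319,203),(340,177.5),'y',.035,.010),
   ("top","tail3 shoulder",(366.5,149.8),(381,161.5),'x',.240,.046),("top","tail3 foot",(367,148),(383,160),'x',.240,0),("top","nose",(325.5,218),(331,218),'x',0,.046),
   ("top","railR",(388,156.5),(378,167.5),'y',-.035,.010),("top","railR2",(354,196),(340,212),'y',-.035,.010),
   ("scene","rear floor",(319.5,242),(340.5,236),'x',.262,0),("scene","railR",(295.5,206),(318,241),'y',-.035,.010)]
F=[f+(edgepts(G[f[0]],f[2],f[3],half=2),) for f in F]
s,c=np.sin(np.radians(25)),np.cos(np.radians(25))
def frame(p):
    ps=p[2]; ex=np.array([c*np.cos(ps),c*np.sin(ps),s]); ey=np.array([-np.sin(ps),np.cos(ps),0]); return np.c_[ex,ey,np.cross(ex,ey)],np.array([p[0],p[1],.085])
def res(p,f):
    R,O=frame(p); n=R[:,2]; w=onplane(P[f[0]],f[7][0],n,n@O+f[6]); l=(w-O)@R
    return l[:,0 if f[4]=='x' else 1]-f[5]
def tot(p): return np.concatenate([res(p,f) for f in USE])
for USE in ([f for f in F if f[0]=="top" and "foot" not in f[1]],F):
    so=least_squares(tot,[.55,0,-.7],loss='soft_l1',f_scale=.001)
    print("O,psi",so.x[:2],np.degrees(so.x[2]))
    for f in F:
        r=res(so.x,f)*1000; print("  ",f[0],f[1],"mm start %.2f mean %.2f end %.2f"%(r[0],r.mean(),r[-1]), "scat %.2f"%f[7][1])
E
python3 e.py
```

```text
top new +y far ang 60.38 r 0.12 ['z0.000:off 0.4644', 'z0.046:off 0.4562']
top new -y near ang 60.62 r 0.22 ['z0.000:off 0.4017', 'z0.046:off 0.3955']
top new tail ang -30.58 r 0.18 ['z0.000:off 0.5364', 'z0.046:off 0.5331']
top new nose ang -30.58 r 0.14 ['z0.000:off 0.4510', 'z0.046:off 0.4504']
scene new +y far ang 60.52 r 0.22 ['z0.000:off 0.4838', 'z0.046:off 0.4566']
scene new -y near ang 59.34 r 0.21 ['z0.000:off 0.3947', 'z0.046:off 0.3706']
scene new tail ang -27.10 r 0.19 ['z0.000:off 0.5310', 'z0.046:off 0.5640']
scene new nose ang -32.74 r 0.20 ['z0.000:off 0.4109', 'z0.046:off 0.4483']
---stack
left +y far dir -169.61 r 0.17 [0.5107 0.4124] [0.4678 0.4045] mid [0.4893 0.4084]
right shoulder dir -169.52 r 0.07 [0.52   0.3529] [0.4796 0.3454] mid [0.4998 0.3491]
tail dir -84.16 r 0.13 [0.5255 0.4061] [0.53   0.3622] mid [0.5278 0.3841]
nose dir -75.12 r 0.10 [0.4456 0.3839] [0.4491 0.3705] mid [0.4473 0.3772]
carrier front dir -78.77 r 0.23 [0.4228 0.3964] [0.4341 0.3394] mid [0.4284 0.3679]
carrier right dir -170.82 r 0.13 [0.4851 0.3341] [0.4472 0.328 ] mid [0.4661 0.331
[... 1101 characters left out ...]
ilR mm start -3.60 mean -4.23 end -4.80 scat 0.26
O,psi [ 0.5393 -0.0575] -42.24754911728168
   top rear floor mm start -0.84 mean -0.70 end -0.56 scat 0.06
   top railL mm start 1.37 mean 1.57 end 1.77 scat 0.15
   top railL2 mm start 1.23 mean 1.39 end 1.55 scat 0.16
   top tail3 shoulder mm start -1.05 mean -1.01 end -0.96 scat 0.14
   top tail3 foot mm start -12.10 mean -5.74 end 0.60 scat 0.72
   top nose mm start -2.73 mean 1.74 end 6.20 scat 0.01
   top railR mm start -0.19 mean -0.29 end -0.38 scat 0.14
   top railR2 mm start -0.17 mean -0.48 end -0.79 scat 0.12
   scene rear floor mm start 5.09 mean 3.66 end 2.21 scat 0.24
   scene railR mm start -2.89 mean -3.59 end -4.23 scat 0.26
```

```bash
cat > g.py <<'E'
from h import *
from rig import *
def lane_frame(O=(.5393,-.0566,.085),psi=np.radians(-42.29)):
    s,c=np.sin(np.radians(25)),np.cos(np.radians(25))
    ex=np.array([c*np.cos(psi),c*np.sin(psi),s]); ey=np.array([-np.sin(psi),np.cos(psi),0])
    return np.c_[ex,ey,np.cross(ex,ey)],np.array(O)
def flat_frame(x,y,z,deg):
    a=np.radians(deg); return np.array([[np.cos(a),-np.sin(a),0],[np.sin(a),np.cos(a),0],[0,0,1.]]),np.array([x,y,z])
LANE=lane_frame(); STACK=flat_frame(.4879,.3774,.012,10.3); NEW=flat_frame(.6387,.1258,0,-29.8)
HG=.0335
def tool(F,kit=(0,0,0),sgn=1,hg=HG):
    """TCP pose so that grasp point is at kit z=hg, kit origin at `kit` in frame F"""
    R,O=F; x=-R[:,2]; z=sgn*R[:,1]; y=np.cross(z,x)
    p=O+R@(np.array(kit,float)+[0,0,hg+.006])
    return p,np.c_[x,y,z]
E
cat > f.py <<'E'
from g import *
for sg in(1,-1):
    for nm,F,k in[("front",LANE,(.04,0,0)),("front up",LANE,(.04,0,.12)),("stack",STACK,(0,0,.046)),("stack up",STACK,(0,0,.15)),("new",NEW,(0,0,0)),("new up",NEW,(0,0,.15)),("load",LANE,(.203,0,.001)),("load up",LANE,(.203,0,.1))]:
        p,R=tool(F,k,sg); print(sg,nm,p,inverse_kinematics(p,R))
E
python3 f.py
```

```text
1 front [ 0.5538 -0.0698  0.1377] [ 0.3236  0.3791 -0.5236  2.1321  1.0015  0.6279 -0.1307]
1 front up [ 0.5163 -0.0356  0.2465] [ 0.4433  0.1689 -0.7045  2.093   0.69    0.786   0.1266]
1 stack [0.4879 0.3774 0.0975] [-0.0475  0.7936 -1.0161  1.7768  0.7824  1.0345  0.3859]
1 stack up [0.4879 0.3774 0.2015] [-0.0152  0.6595 -1.06    1.6964  0.6213  1.1634  0.505 ]
1 new [0.6387 0.1258 0.0395] [ 0.2588  0.8159 -0.7745  1.7243  0.706   0.903   0.2331]
1 new up [0.6387 0.1258 0.1895] [ 0.2889  0.6266 -0.8168  1.6304  0.4988  1.1053  0.3879]
1 load [ 0.6627 -0.1689  0.2075] [ 0.5249  0.4599 -0.586   1.8146  0.8214  0.7549  0.2975]
1 load up [ 0.6318 -0.1407  0.2972] [ 0.5418  0.3105 -0.628   1.7938  0.6486  0.869   0.4262]
-1 front [ 0.5538 -0.0698  0.1377] [-0.9514  0.5701  1.1186  2.1964 -0.6222  0.3847 -1.7547]
-1 front up [ 0.5163 -0.0356  0.2465] [-1.2235  0.1776  1.1654  2.1663  0.2659  0.6195 -2.5925]
-1 stack [0.4879 0.3774 0.0975] [-0.2108  0.6675 -0.7326  1.7857  0.5541  0.9057 -2.5817]
-1 stack up [0.4879 0.3774 0.2015] [-0.0516  0.6251 -0.9887  1.6983  0.5695  1.1349 -2.5956]
-1 new [0.6387 0.1258 0.0395] [-0.164   0.6731 -0.135   1.7514  0.1268  0.7255 -2.4559]
-1 new up [0.6387 0.1258 0.1895] [-0.0527  0.5072 -0.2909  1.6517  0.1656  1.007  -2.4887]
-1 load [ 0.6627 -0.1689  0.2075] [-0.0428  0.394   0.1601  1.8486  0.3624  0.5791 -2.4867]
-1 load up [ 0.6318 -0.1407  0.2972] [ 0.1509  0.2535 -0.1409  1.8154  0.4546  0.7888 -2.5655]
```

```bash
cat > r1.py <<'E'
from g import *
s=sense(); move_l(s["position"]+[0,0,.09],feed=.3)
p,R=tool(LANE,(.04,0,.13)); movep(p,R)
command_gripper(.075)
p,R=tool(LANE,(.04,0,.03)); move_l(p,R,feed=.2)
p,R=tool(LANE,(.04,0,0)); print("hit",move_l(p,R,feed=.06,until_force=6))
s=sense(); print(s["time_s"],s["position"],p,s["finger_gap"],s["wrist_force"])
for n in("top","scene"):
    im,d=camera(n); cv2.imwrite(f"pics/r1_{n}.png",cv2.resize(im[130:260,230:430,::-1] if n=="top" else im[150:280,220:400,::-1],None,fx=4,fy=4))
E
python3 r1.py
```

```text
hit False
4.7 [ 0.5539 -0.0696  0.1379] [ 0.5538 -0.0698  0.1377] 0.07481376672692627 [ 0.2786 -0.3087 -0.3568]
```

View pics/r1_top.png

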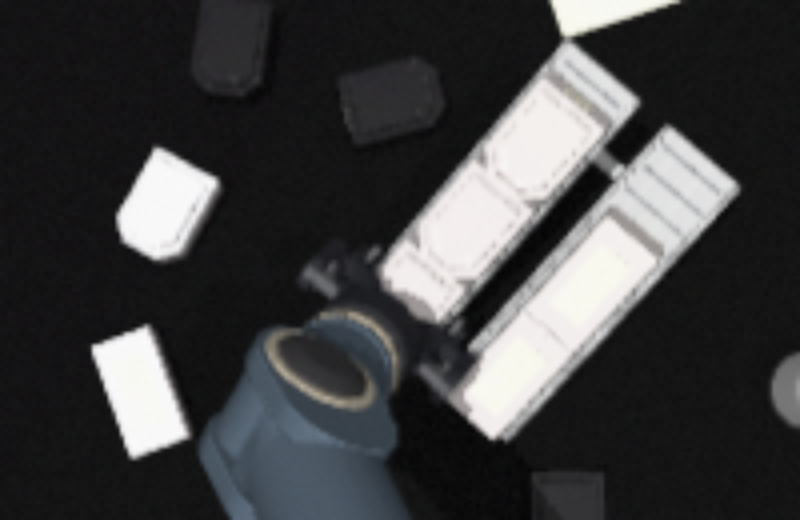

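View pics/r1_scene.png

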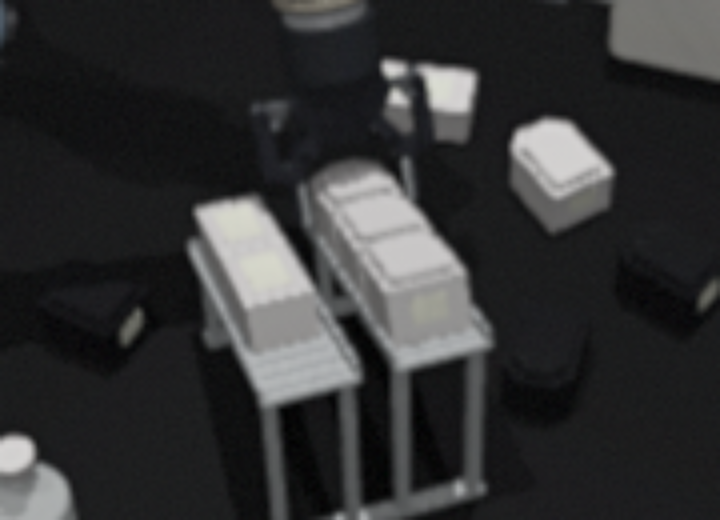

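The gripper straddles the front kit, with one finger on each side of the nose at crop positions (300,190) and (410,170). Next I'll grip and lift.

```bash
cat > r2.py <<'E'
from g import *
command_gripper(.05,40); s=sense(); print("gap",s["finger_gap"],s["wrist_force"])
p,R=tool(LANE,(.04,0,.016)); move_l(p,R,feed=.05)
p,R=tool(LANE,(.0,0,.06)); move_l(p,R,feed=.08)
p,R=tool(LANE,(-.02,0,.15)); move_l(p,R,feed=.2)
s=sense(); print(s["time_s"],"gap",s["finger_gap"],s["wrist_force"])
p,R=tool(STACK,(0,0,.20)); movep(p,R); sleep(.2)
s=sense(); print(s["time_s"],"gap",s["finger_gap"],s["position"],p,s["wrist_force"])
for n in("top","scene"):
    im,d=camera(n); np.savez(f"r2_{n}.npz",im=im,d=d); cv2.imwrite(f"pics/r2_{n}.png",cv2.resize(im[130:260,150:400,::-1] if n=="top" else im[70:250,260:400,::-1],None,fx=3,fy=3))
E
python3 r2.py
```

```text
gap 0.05742899044792551 [-1.9317  0.5222  4.3117]
7.0583 gap 0.05725652193745303 [-0.8296 -0.2651 -1.1232]
8.6417 gap 0.057630161850374145 [0.4884 0.3762 0.2517] [0.4879 0.3774 0.2515] [-0.2628  0.1363 -1.119 ]
```

View pics/r2_top.png

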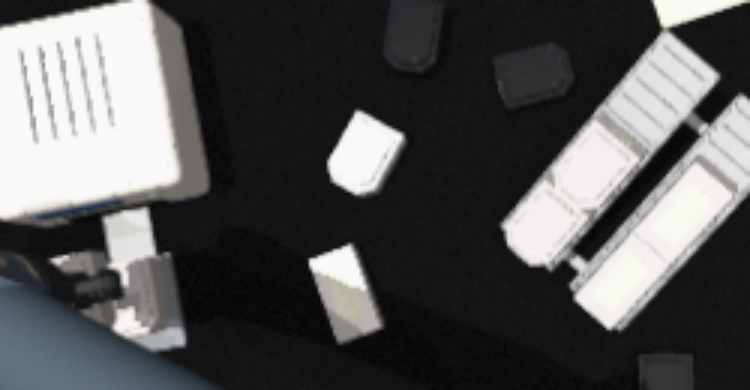

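View pics/r2_scene.png

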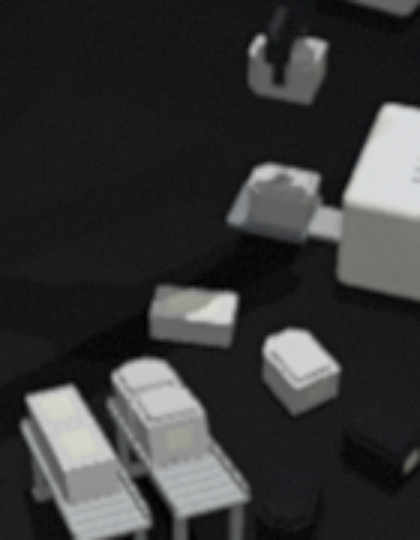

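The two remaining kits have slid to the front stop. The held kit hangs above the carrier in the scene view, at crop position (288,68). I'll measure how it sits in the hand.

```bash
cat > m.py <<'E'
from g import *
P=load_params(); im=np.load("r2_scene.npz")["im"]; G=im.mean(2)
s=sense(); T=s["tcp_rot"]; pos=s["position"]
# kit frame from tool: z=-tool x, y=tool z, x=y×z
R=np.c_[np.cross(T[:,2],-T[:,0]),T[:,2],-T[:,0]]; O=pos+R@[0,0,-HG-.006]
print(R,O)
C=np.array([[.04,-.029,0],[.04,-.029,.046],[.04,.029,.046],[-.026,-.029,0],[-.026,-.029,.046],[.04,.029,0],[-.04,-.015,0],[-.04,-.015,.046]])
px=proj(P["scene"],O+C@R.T); print(px)
u0,v0,u1,v1=330,70,380,115;S=14
c=cv2.resize(im[v0:v1,u0:u1,::-1],None,fx=S,fy=S,interpolation=cv2.INTER_CUBIC)
for q in px: cv2.circle(c,tuple(int(round(a)) for a in ((q-[u0,v0]+.5)*S)),4,(0,0,255),1)
cv2.imwrite("pics/m.png",c)
def chk(nm,i,j,ax,pl,val):
    q,r=edgepts(G,px[i],px[j],half=3); n=R[:,pl]; w=onplane(P["scene"],q,n,n@O+val); l=(w-O)@R
    print(nm,"kit coords start/end",l[0],l[-1],"r",r)
chk("bottom -y",3,0,2,1,-.029); chk("tail -y upright",0,1,0,1,-.029); chk("tail bottom",0,5,2,0,.04);chk("chamfer upright",3,4,0,1,-.029)
chk("tail shoulder",1,2,2,2,.046)
E
python3 m.py
```

```text
[[ 0.9841 -0.1777 -0.0008]
 [ 0.1777  0.9841  0.0004]
 [ 0.0007 -0.0006  1.    ]] [0.4882 0.3767 0.2123]
[[364.0161 104.1627]
 [364.7082  93.322 ]
 [369.2436  84.1075]
 [346.206  100.5881]
 [346.5445  89.7712]
 [368.4779  94.9062]
 [343.6566  97.6125]
 [343.9435  86.8108]]
bottom -y kit coords start/end [-0.0185 -0.029  -0.0032] [ 0.0319 -0.029  -0.0024] r 0.15367915361061574
tail -y upright kit coords start/end [ 0.0389 -0.029   0.0054] [ 0.0498 -0.029   0.0421] r 0.1833041443042296
tail bottom kit coords start/end [ 0.04   -0.0354  0.0111] [0.04   0.0107 0.0091] r 0.2112017291025476
chamfer upright kit coords start/end [-0.0157 -0.029   0.0076] [-0.0168 -0.029   0.0423] r 0.03499494299534689
tail shoulder kit coords start/end [ 0.0506 -0.0265  0.046 ] [0.0373 0.0231 0.046 ] r 0.08559392246404224
```

View pics/m.png

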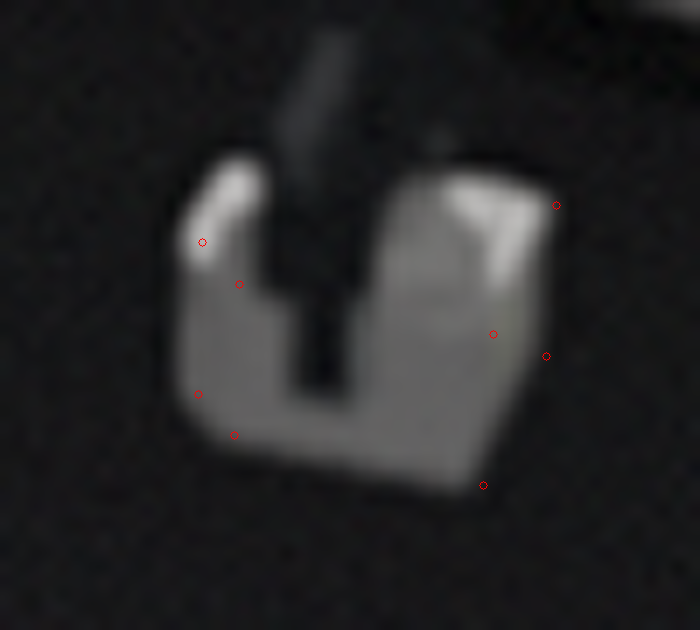

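```bash
cat > m2.py <<'E'
from m import *
im=np.load("r2_top.npz")["im"]
px=proj(P["top"],O+C@R.T); print(px)
u0,v0,u1,v1=165,190,225,255;S=11
c=cv2.resize(im[v0:v1,u0:u1,::-1],None,fx=S,fy=S,interpolation=cv2.INTER_CUBIC)
for q in px: cv2.circle(c,tuple(int(round(a)) for a in ((q-[u0,v0]+.5)*S)),4,(0,0,255),1)
cv2.imwrite("pics/m2.png",c)
E
python3 m2.py >/dev/null
```

```text
(no output)
```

View pics/m2.png

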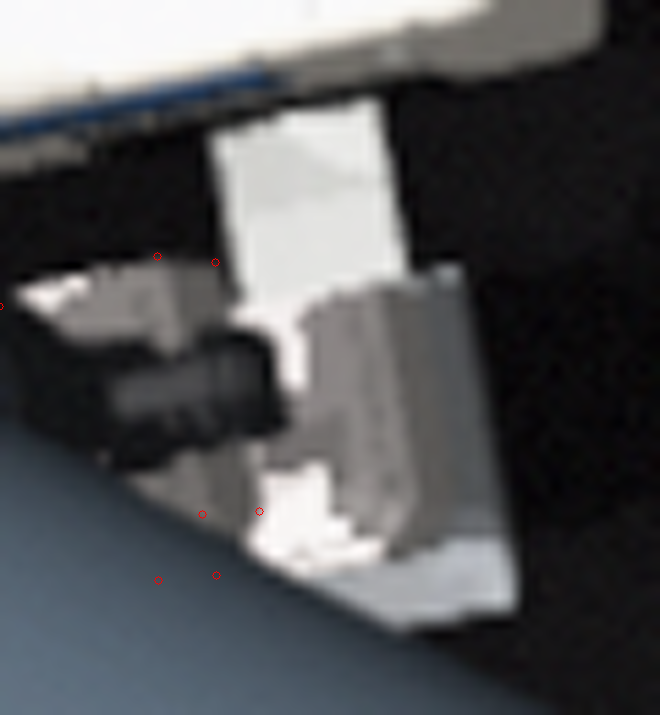

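```bash
cat > r3.py <<'E'
from g import *
p,R=tool(STACK,(0,0,.056)); print(move_l(p,R,feed=.12,until_force=8)); sleep(.3)
s=sense(); print(s["time_s"],s["position"],p,s["wrist_force"])
for n in("top","scene"):
    I=[camera(n)[0].astype(float) for _ in range(3)]; np.savez(f"r3_{n}.npz",im=np.mean(I,0),d=0)
T=s["tcp_rot"]; pos=s["position"]; P=load_params()
R=np.c_[np.cross(T[:,2],-T[:,0]),T[:,2],-T[:,0]]; O=pos+R@[0,0,-HG-.006]; print("kit",O)
C=np.array([[.04,-.029,0],[.04,-.029,.046],[.04,.029,.046],[-.026,-.029,0],[-.026,-.029,.046],[.04,.029,0],[-.04,-.015,0],[-.04,-.015,.046]])
for n,(u0,v0,u1,v1),S in(("top",(165,190,225,255),11),("scene",(325,105,385,155),12)):
    im=np.load(f"r3_{n}.npz")["im"].astype(np.uint8)
    c=cv2.resize(im[v0:v1,u0:u1,::-1],None,fx=S,fy=S,interpolation=cv2.INTER_CUBIC)
    for F,col in(((R,O),(0,0,255)),(STACK,(0,255,0))):
        for q in proj(P[n],F[1]+C@F[0].T): cv2.circle(c,tuple(int(round(a)) for a in ((q-[u0,v0]+.5)*S)),4,col,1)
    cv2.imwrite(f"pics/r3_{n}.png",c)
E
python3 r3.py
```

```text
False
10.3917 [0.488  0.3775 0.1078] [0.4879 0.3774 0.1075] [-0.2993 -0.0664 -1.7255]
kit [0.488  0.3775 0.0683]
```

View pics/r3_top.png

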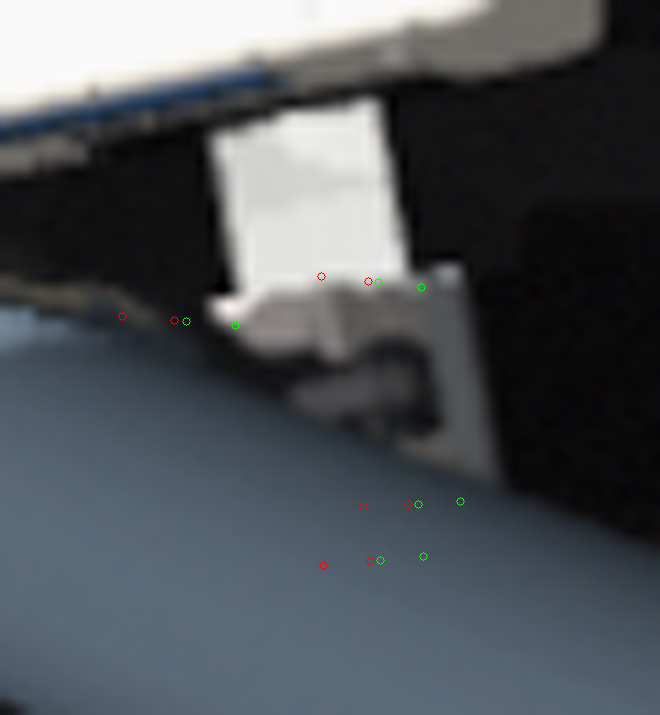

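View pics/r3_scene.png

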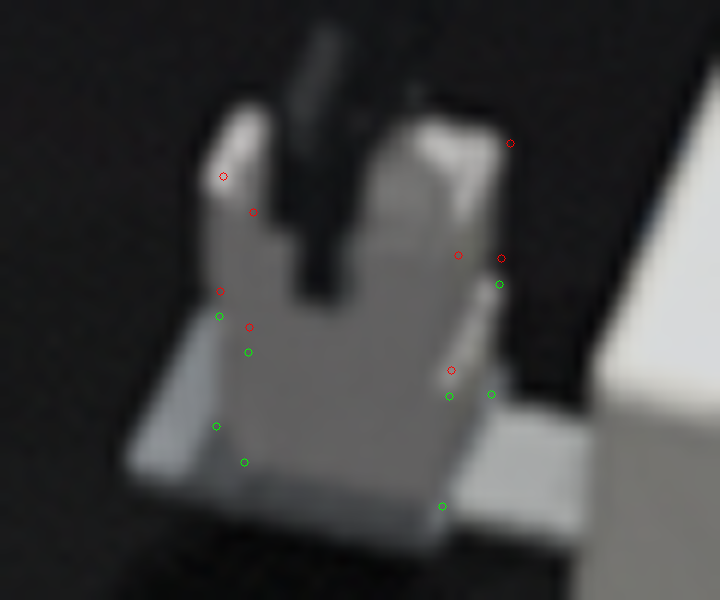

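```bash
cat > m3.py <<'E'
from g import *
P=load_params();g=np.load("r3_scene.npz")["im"].mean(2)
g0=np.load("scene1.npz")["im"].mean(2)
for v in range(114,148): print(v,np.round(g[v,338:374]).astype(int))
print("before (stack alone)")
for v in range(122,148): print(v,np.round(g0[v,338:374]).astype(int))
E
python3 m3.py
```

```text
114 [ 23  24  24  23  18  34  84 119 103  57  33  47  52  41  28  24  28  29  25  27  36  44  54  54  37  27  20  18  21  20  23  22  23  21  22  23]
115 [ 23  24  23  21  19  67 137 165 139  76  35  40  43  32  24  23  30  31  27  43  65  86 118 123 100  80  73  62  36  21  21  23  22  22  23  23]
116 [ 25  24  23  18  35 105 171 181 141  73  32  38  39  31  22  22  24  24  37  63  89 119 161 172 160 145 141 127  80  31  20  22  23  23  22  24]
117 [ 22  25  20  20  66 139 177 171 125  60  27  32  36  28  23  20  22  31  58  82  98 123 160 180 185 175 172 161 107  42  21  21  23  21  24  23]
118 [ 26  24  21  32 103 166 164 142 106  57  23  22  26  25  22  20  22  45  81  97 106 114 131 156 174 170 170 156 103  41  21  23  23  22  22  24]
119 [ 26  25  21  47 127 179 154 120  96  55  22  19  21  22  19  19  25  57  96 108 112 113 114 127 148 158 167 141  82  32  21  22  24  23  23  23]
120 [ 25  23  20  50 119 163 143 115  89  50  22  19  21  20  20  19  27  65 105 116 115 115 113 111 129 156 156 121  65  26  21  24  25  22  23  24]
121 [ 26  25  20  38  85 120 123 113  87  47  21  
[... 7112 characters left out ...]
 98  99 101 100  99 101 101 102 101 102 102 100  96  95 118 153 180 188 188 187 187 187 186 179 162]
144 [106 119 126 130 128 117 112  98  91  92  95  93  94  97  96  95  99 100 101 102 101 102 100  96 105 134 166 184 188 187 187 187 186 184 178 162]
145 [ 65  74  80  86  97 111 116  96  89  99 106  97  90  92  94  95  96  96  97  99  97  99  99  99 119 154 176 187 189 188 188 188 186 181 176 158]
146 [ 37  38  46  50  60  73  79  73  79  98 109  94  85  92 102 109  98  92  93  96  96  95  99 106 120 160 180 187 189 188 188 188 187 181 175 153]
147 [ 26  24  27  29  33  41  47  52  57  67  74  69  72  85 102 113  97  89  96 101 106  97 102 119 112 140 158 168 171 174 180 182 182 180 174 149]
```

In the scene view the held kit's tail corner and nose chamfer fall 12 rows above the stack's, as expected. In u they are 0.85 px short, so the kit sits about 2.6 mm towards its nose in the hand. I'll correct by +2.6 mm along x and descend under force guard.

```bash
cat > r4.py <<'E'
from g import *
dx=.0026
p,R=tool(STACK,(dx,0,.0555)); move_l(p,R,feed=.03); sleep(.2); print(sense()["wrist_force"])
p,R=tool(STACK,(dx,0,.0440)); print("hit",move_l(p,R,feed=.012,until_force=5))
s=sense(); print(s["time_s"],"kit z rel",(s["position"][2]-.012-HG-.006),s["position"]-p,s["wrist_force"],s["ft_torque"])
E
python3 r4.py
```

```text
[ 0.7091 -0.396  -1.5153]
hit True
11.9417 kit z rel 0.04537258685132969 [-0.0001  0.0002  0.0014] [0.3087 0.0908 5.491 ] [-0.0025  0.0396 -0.0209]
```

Contact came at 45.4 mm relative height, well below the 49 and 52 mm steps, so the skirt is fully down. I'll release, retreat and check.

```bash
cat > r5.py <<'E'
from g import *
s=sense(); 
p,R=tool(STACK,(.0026,0,.0456)); move_l(p,R,feed=.02)
command_gripper(.075); 
p,R=tool(STACK,(.0026,0,.14)); move_l(p,R,feed=.12)
p,R=tool(NEW,(0,0,.20)); movep(p,R); 
s=sense(); print(s["time_s"],s["position"],s["wrist_force"])
for n in("top","scene"):
    I=[camera(n)[0].astype(float) for _ in range(2)]; im=np.mean(I,0); np.savez(f"r5_{n}.npz",im=im,d=camera(n)[1])
    im=im.astype(np.uint8)
    u0,v0,u1,v1=(165,190,225,255) if n=="top" else (325,100,385,155)
    cv2.imwrite(f"pics/r5_{n}.png",cv2.resize(im[v0:v1,u0:u1,::-1],None,fx=10,fy=10,interpolation=cv2.INTER_CUBIC))
E
python3 r5.py
```

```text
14.5833 [0.6375 0.1284 0.2393] [ 0.5445  0.9171 -0.5085]
```

View pics/r5_top.png

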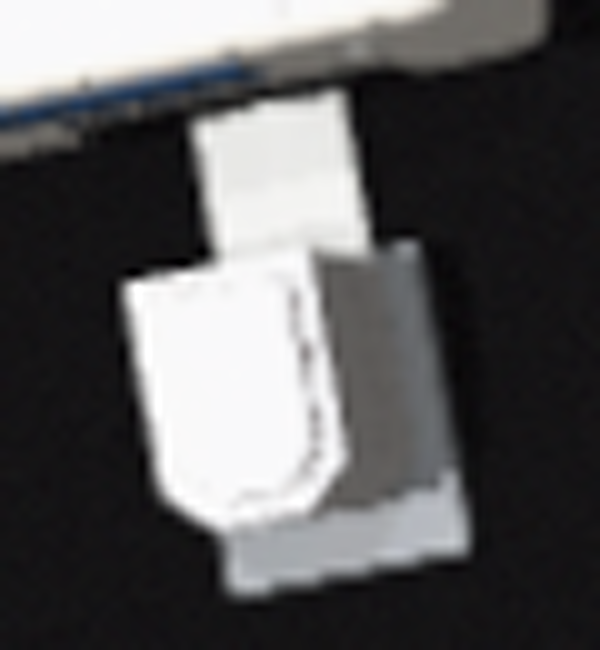

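View pics/r5_scene.png

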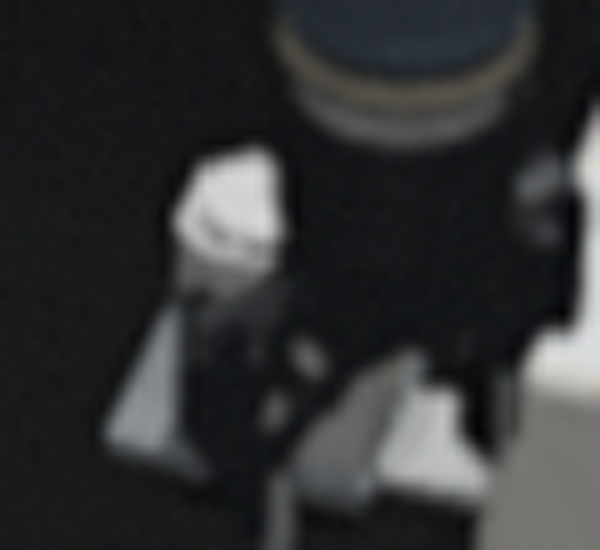

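```bash
cat > m5.py <<'E'
from g import *
P=load_params(); f=np.load("r5_top.npz"); X=cloud(P["top"],f["d"])
q=X[222:238,180:194].reshape(-1,3); q=q[np.isfinite(q[:,2])]; A=np.c_[q[:,:2]-q[:,:2].mean(0),np.ones(len(q))]
print("plateau z, slopes",np.linalg.lstsq(A,q[:,2],rcond=None)[0][[2,0,1]],np.median(q[:,2]))
g=f["im"].mean(2)
B=[("left",(178,219),(181.3,237.5)),("right sh",(196.5,217),(199.3,234)),("tail",(177.8,218),(195.5,215)),("nose",(187.5,242.3),(195,240.8))]
for nm,a,b in B:
    e,r=edgepts(g,a,b,half=2); w=onplane(P["top"],e,[0,0,1],.104)[:,:2]; d=w[-1]-w[0]; l=(w.mean(0)-STACK[1][:2])@STACK[0][:2,:2]
    print(nm,"dir %.1f r %.2f"%(np.degrees(np.arctan2(d[1],d[0])),r),"in stack frame",l)
im=f["im"].astype(np.uint8); u0,v0,u1,v1=250,135,420,245
cv2.imwrite("pics/m5.png",cv2.resize(im[v0:v1,u0:u1,::-1],None,fx=4,fy=4,interpolation=cv2.INTER_CUBIC))
E
python3 m5.py
```

```text
plateau z, slopes [ 0.1074  0.1721 -0.6342] 0.10964551914789344
left dir -167.7 r 0.12 in stack frame [0.0079 0.0286]
right sh dir -169.5 r 0.07 in stack frame [ 0.005  -0.0317]
tail dir -81.1 r 0.08 in stack frame [ 0.0416 -0.003 ]
nose dir -77.9 r 0.11 in stack frame [-0.0394 -0.0033]
```

View pics/m5.png

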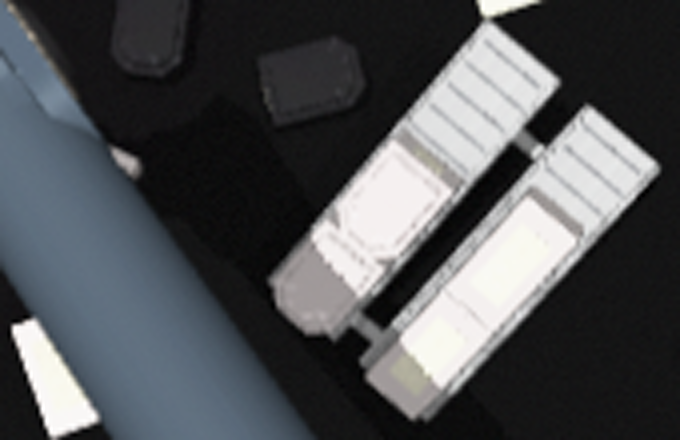

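The top view shows the plateau at z 0.1096 m (expected 0.110), with edges within about 1.5 mm of the stack frame. Both remaining kits are up against the stop. Next is the new kit.

```bash
cat > r6.py <<'E'
from g import *
command_gripper(.080)
p,R=tool(NEW,(0,0,.05)); move_l(p,R,feed=.2)
p,R=tool(NEW,(0,0,0)); print("hit",move_l(p,R,feed=.08,until_force=6))
command_gripper(.05,40); s=sense(); print("gap",s["finger_gap"],s["wrist_force"])
p,R=tool(NEW,(0,0,.18)); move_l(p,R,feed=.15)
p,R=tool(LANE,(.208,0,.09)); movep(p,R); sleep(.2)
s=sense(); print(s["time_s"],s["finger_gap"],s["position"],p,s["wrist_force"])
for n in("top","scene"):
    im,d=camera(n); np.savez(f"r6_{n}.npz",im=im,d=d); u0,v0,u1,v1=(300,125,420,225) if n=="top" else (260,170,360,260)
    cv2.imwrite(f"pics/r6_{n}.png",cv2.resize(im[v0:v1,u0:u1,::-1],None,fx=6,fy=6,interpolation=cv2.INTER_CUBIC))
E
python3 r6.py
```

```text
hit False
gap 0.05713716423729261 [0.3822 0.2957 3.5676]
19.75 0.05728788791170214 [ 0.6388 -0.1449  0.2897] [ 0.6383 -0.1466  0.2903] [ 0.5456 -0.7717 -1.6222]
```

View pics/r6_top.png

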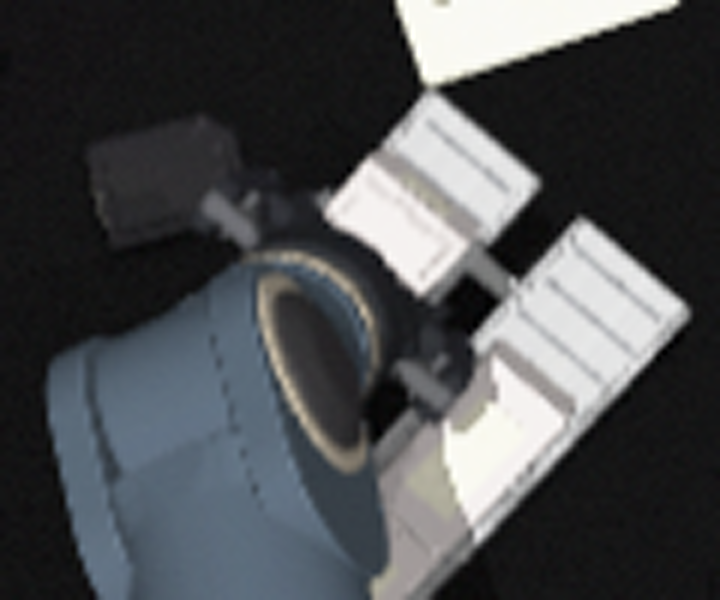

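View pics/r6_scene.png

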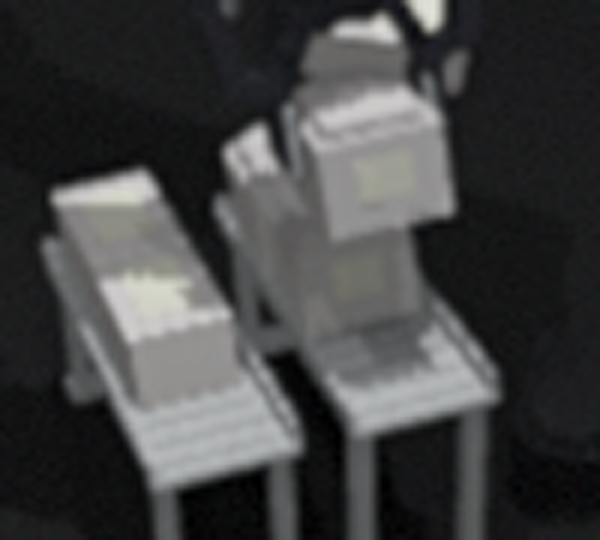

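```bash
cat > m6.py <<'E'
from g import *
P=load_params(); g=np.load("r6_top.npz")["im"].mean(2); s=sense()
R,O=LANE; n=R[:,2]
T=s["tcp_rot"]; k=s["position"]+T@[HG+.006,0,0]; kl=R.T@(k-O); print("kit origin in lane by FK",kl)
e,r=edgepts(g,(363.2,151),(379,164),half=2); l=(onplane(P["top"],e,n,n@O+kl[2]+.046)-O)@R; print("tail shoulder",l[0],l[-1],r)
e,r=edgepts(np.load("r5_top.npz")["im"].mean(2),(350,168.2),(364.5,180.5),half=2); l=(onplane(P["top"],e,n,n@O+.046)-O)@R; print("third tail shoulder (exp .16)",l[0],l[-1],r)
# y sides near the tail
for a,b in[((362.5,151),(355.5,159)),((379,164.5),(371,173.5))]:
    e,r=edgepts(g,a,b,half=2); l=(onplane(P["top"],e,n,n@O+kl[2]+.046)-O)@R; print("side",l[0],l[-1],r)
E
python3 m6.py
```

```text
kit origin in lane by FK [0.2074 0.001  0.0898]
tail shoulder [0.2485 0.0193 0.1358] [ 0.2488 -0.0217  0.1358] 0.12351786470908499
third tail shoulder (exp .16) [0.1616 0.0204 0.046 ] [ 0.1618 -0.0215  0.046 ] 0.030994360211167526
side [0.2475 0.0314 0.1358] [0.2256 0.0312 0.1358] 0.1421668498214883
side [ 0.2482 -0.0283  0.1358] [ 0.2235 -0.0277  0.1358] 0.14630935107477652
```

```bash
cat > r7.py <<'E'
from g import *
y=-.0005
p,R=tool(LANE,(.205,y,.03)); move_l(p,R,feed=.1); sleep(.2)
p,R=tool(LANE,(.205,y,-.004)); print("hit",move_l(p,R,feed=.02,until_force=4))
s=sense(); k=s["position"]+s["tcp_rot"]@[HG+.006,0,0]; print(s["time_s"],"kit in lane",LANE[0].T@(k-LANE[1]),s["wrist_force"])
E
python3 r7.py
```

```text
hit True
22.0667 kit in lane [ 0.2047 -0.0003  0.002 ] [-1.2855  1.1838  4.5993]
```

```bash
cat > r8.py <<'E'
from g import *
command_gripper(.068); sleep(.5)
s=sense(); print(s["finger_gap"],s["wrist_force"])
p,R=tool(LANE,(.2047,0,.03)); move_l(p,R,feed=.08)
p,R=tool(LANE,(.2047,0,.15)); move_l(p,R,feed=.2)
q=sense()["joint_pos"].copy(); q[0]+=.9; move_joints(q)  # swing clear (joint1 direction checked by image)
s=sense(); print(s["time_s"],s["position"])
for n in("top","scene"):
    im,d=camera(n); np.savez(f"r8_{n}.npz",im=im,d=d); cv2.imwrite(f"pics/r8_{n}.png",im[:,:,::-1])
E
python3 - <<'E'
import sys; sys.path.insert(0,'.')
from g import *
# which way does joint 1 swing? compare IK trend: stack (+y) had j1~-0.05, start (-y) 1.07 -> +j1 = toward -y
p,R=tool(LANE,(.2047,0,.15)); print(inverse_kinematics(p,R), p)
E
```

```text
[ 0.5815  0.2498 -0.6841  1.7637  0.5861  0.945   0.4764] [ 0.6173 -0.1275  0.3433]
```

```bash
python3 r8.py; cat > m8.py <<'E'
from g import *
P=load_params(); im=np.load("r8_top.npz")["im"]; g=im.mean(2); R,O=LANE; n=R[:,2]
for nm,x in(("second",.08),("third",.16),("new",.24)):
    a,b=proj(P["top"],O+np.array([[x+.0015,.02,.046],[x+.0015,-.02,.046]])@R.T)
    e,r=edgepts(g,a,b,half=2); l=(onplane(P["top"],e,n,n@O+.046)-O)@R; print(nm,"tail x",l[0,0],l[-1,0],"r",r)
X=cloud(P["top"],np.load("r8_top.npz")["d"])
L=(X-O)@R
for x in(.04,.12,.2):
    m=(abs(L[...,0]-x)<.028)&(abs(L[...,1])<.018)&(L[...,2]>.02); print(x,"plateau z",np.median(L[m][:,2]),m.sum())
s=np.load("r8_scene.npz")["im"]
cv2.imwrite("pics/m8t.png",cv2.resize(im[130:260,165:425,::-1],None,fx=3,fy=3,interpolation=cv2.INTER_CUBIC))
cv2.imwrite("pics/m8s.png",cv2.resize(s[90:260,250:430,::-1],None,fx=3.5,fy=3.5,interpolation=cv2.INTER_CUBIC))
E
python3 m8.py
```

```text
0.0681037215465963 [ 0.3764 -0.3877  0.862 ]
26.0833 [ 0.2842 -0.5621  0.342 ]
second tail x 0.07607780799375483 0.0760487816852585 r 0.0394486491852456
third tail x 0.16162219414659273 0.16758017482770335 r 0.6380826338243473
new tail x 0.2392831314480531 0.23981797361907511 r 0.1580682411085667
0.04 plateau z 0.052819583750984 209
0.12 plateau z 0.05230297982282534 220
0.2 plateau z 0.052684806475018504 240
```

```bash
ls -la pics/m8*
```

```text
-rw-r--r-- 1 agent agent 347136 Dec  6 00:13 pics/m8s.png
-rw-r--r-- 1 agent agent 345277 Dec  6 00:13 pics/m8t.png
```

View pics/m8t.png

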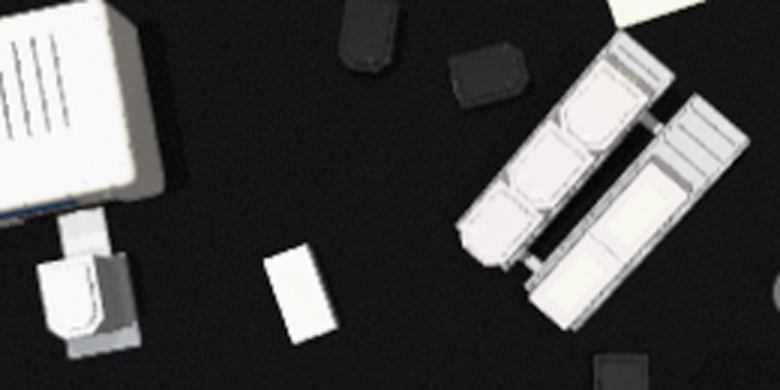

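View pics/m8s.png

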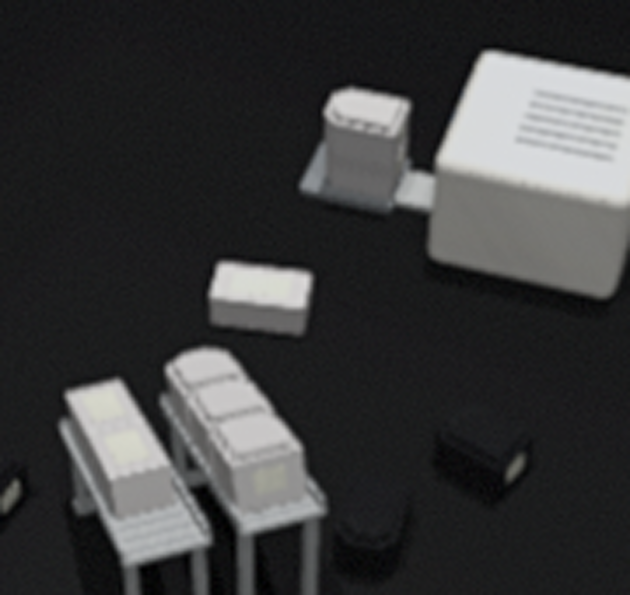

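The final top view shows the three lane kits close up from (490,245) to (605,100), noses to the stop, and the stacked pair flush at (75,300). The scene view agrees, and the plain kits are where they were. Handing in.

```bash
python3 -c "
from rig import *
sleep(.3); print(sense()['time_s']); finish_job()"
```

```text
26.4833
the job is handed in; nothing more can be done
```

I stacked the oldest chamfered kit on the carrier kit, loaded the new kit into the lane behind the other two, and handed the job in at 26.5 s. `finish_job()` gives no verdict, so the results below come only from my own camera checks.

**Stacking:** I took the front kit out square to the lane. Close above the stack, the scene camera showed it sitting about 2.6 mm towards its nose in the hand, so I corrected for that. I then lowered it until it met 5 N, at a relative height of 45.4 mm. After release, the top of the stack was at 109.6 mm (110 expected), and its edges were within about 3 mm of where they should be. A tilt fit on that top surface gave nonsense slopes because stray pixels got in. I judged level from the height and the flush sides instead.

**Lane:** The other two kits slid forward to the stop. I lowered the new kit in behind them, nose down-slope, and released it. In the last picture:
- **Position along the lane:** the new kit's tail edge is at 239.5 mm (240 expected). The automatic edge readings for the two joints between the kits were unreliable (76 mm, and 162 to 168 mm), so "close up" there rests on the picture.
- **Height:** all three kit tops are 52 to 53 mm above the floor (52 expected).

**Other objects:** the plain kits look unmoved in the last pictures. I did not measure the bottle afterwards, but the arm passed well above it.

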